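# Run the specimen slide under the microscope

### The job

Bring the specimen slide under the microscope: with a fingertip press down the lock button on the slide carriage and, keeping it held down all the way, push the carriage along its rail until it is fully home against the end stop at the microscope's foot. Then let the button spring up so that the carriage is locked there, and move clear. Nothing is to be picked up: leave the bottles, boxes and other things around the stage where they are.

Things in the scene. Friction and masses are not known exactly. Their poses are not given: they have to be found in the camera images.
- stage: The slide stage: a straight metal rail base fixed to the table, 110 mm wide, 490 mm long, 30 mm high. Origin at its underside on the table, 30 mm short of mid-length. Its own y axis runs along the rail in the direction in which the carriage must slide (towards the microscope); at yaw 0 that is world +y. z is up.
- carriage (a joint): Position of the carriage along the rail in m, growing towards the microscope (stage +y). It is 92 mm wide and 234 mm long, with the specimen slide at its front and the lock button at its rear, and rubs with about 1.5 N. It starts parked near 0 by a catch with up to 4 mm of play. A second catch about 18 mm before the stop bars the way unless the button is down, and locks the carriage within 3 mm of the stop.
- release (a joint): How far the lock button is pressed down, in m: 0 up (locked), 0.010 at its bottom. It springs back up by itself: about 6 N starts it moving, about 8.5 N holds it at the bottom. The carriage is free once it is pressed 3.5 mm; hold it at 5 to 9 mm, all along the way.
- release_top (a point): Centre of the top face of the lock button: a dark ridged pad, 42 mm across the rail by 50 mm along it, which moves with the carriage. Top level, 66 mm above the table when up, 56 mm when fully down. It sits in a well of the white housing, 2.5 to 3 mm clear all round; the rims at its sides and rear are 64 mm above the table. A fingertip pressing on it can drag the carriage by friction.
- bumper (a point): Middle of the carriage's front end face (the end towards the microscope), 180 mm ahead of the button's centre along the rail, 38 mm above the table.
- stop_face (a point): Middle of the end stop: the upright face, across the rail, of the foot of the white microscope, which the carriage's front end runs against; 38 mm above the table. Fixed. The carriage is fully home when bumper meets this point. The microscope (100 mm wide, up to 400 mm above the table) stands on the rail from this face onwards.
- push_face (a point): Middle of the upright face of the white thrust block on the carriage, just ahead of the button: 28 mm from the button's centre, on the microscope's side. The face looks back at the button; the point is 70 mm above the table, the block's top 78 mm; the block is 92 mm wide and 62 mm long. It moves with the carriage; a fingertip that holds the button down can push the carriage along by it.
- objective_tip (a point): Lowest point of the microscope's objective, 183 mm above the table, 32 mm back from the stop face over the carriage. Fixed. The arm and nosepiece above it reach 60 mm back from the stop face.
- slide_box: Bystander, loose, to be left alone: closed blue slide box, 92 x 102 mm, 36 mm high. Origin at the centre of its underside.
- oil_bottle: Bystander, loose, to be left alone: small amber bottle, 32 mm across, 65 mm high. Origin at the centre of its underside.
- vial: Bystander, loose, to be left alone: small clear vial with a white cap, 26 mm across, 50 mm high. Origin at the centre of its underside.
- petri_dish: Bystander, loose, to be left alone: flat clear covered dish, 94 mm across, 16 mm high. Origin at the centre of its underside.
- tweezers: Bystander, loose, to be left alone: steel tweezers lying flat, about 115 mm long, 6 mm high. Origin at the underside, near mid-length.
- tissue_tin: Bystander, loose, to be left alone: round metal tin, 60 mm across, 50 mm high. Origin at the centre of its underside.

How it is judged:
On the way, in this order (a step that is already met when the one before it is completed fails the run):
1. the lock button is held down by the fingers, the carriage not yet home (value of joint release above 0.0035 m and contact force between the fingers and stage above 1 N and y of bumper in the frame of stop_face below -0.02 m), for 0.1 s.
2. the carriage reaches the end stop with the button still held down (y of bumper in the frame of stop_face above -0.003 m and value of joint release above 0.001 m and contact force between the fingers and stage above 1 N), for 0.05 s.
At the end, for the whole second after the job is handed in: The carriage's front end is within 3 mm of the end stop, at rest, and the lock button is up again (within 1 mm) (y of bumper in the frame of stop_face above -0.003 m and value of joint release below 0.001 m and velocity of joint carriage between -0.005 and 0.005 m/s); the robot touches nothing.
It fails at once if the button is let up on the way, with the carriage more than 10 mm from its start and more than 8 mm short of the stop (distance of bumper from where it was at the start of the episode above 0.01 m and y of bumper in the frame of stop_face below -0.008 m and value of joint release below 0.001 m).
It fails at once if a bystander is lifted, knocked or shifted by more than 15 mm (distance of any of slide_box, oil_bottle, vial, petri_dish, tweezers, tissue_tin from where it was at the start of the episode above 0.015 m).
It also fails if it takes over 35 s, if anything falls off the work surface, if the arm or the gripper's body presses on something with over 40 N, if the wrist force passes 120 N, or if a joint passes its speed limit or range.

### The arm

A 7-joint arm with a two-finger parallel gripper is mounted at the origin on the work surface. World frame = base frame: x ahead of the robot, y to its left, z up, the work surface at z = 0. Lengths are in m, angles in rad, forces in N, time in s.
With the tool pointing down it reaches from about 0.35 to 0.9 m from the base axis. Payload 19.9 kg.
Tool frame: the origin (TCP) lies on the centre line of the jaws, within the pads' length; the fingertips stand ahead of it and the grasp point (between the pads) lies 5 mm behind it (robot.tip_reach is the z of the fingertips in the tool frame, in m); z points along the fingers, y is the direction in which the jaws open and shut (so a half turn about z gives the same grasp; the last joint's range is limited). The gripper opens to 85 mm and grips with 20 to 120 N. Pads are 22 mm wide; open, the fingers measure 114 mm over their backs; the gripper's body (76 mm by 85 mm) begins 54 mm behind the grasp point. The pads swing forward as they close: fully open they stand 13 mm farther back than shut.
Start: joints at [1.087, 0.417, -0.01, 1.614, 0.005, 1.111, -0.053], TCP at [0.267, -0.565, 0.245] pointing down, gripper open.
Joint ranges: [-2.81, 2.81], [-0.39, 2.02], [-1.27, 1.25], [0.06, 2.57], [-1.19, 4.33], [0.19, 2], [-2.82, 2.82]. Speed limits (rad/s): [1.89, 1.89, 2.39, 2.39, 3.01, 3.01, 3.01].

### API

Orientations are given as a 3x3 rotation matrix whose columns are the frame's x, y, z axes.
In Python, from plant import robot gives the robot as it stands.
- The arm moves only by the tool send_rows, never from a script. Its argument "plan" is a list of rows, each a list of 2 entries, a list of its own where there are three numbers: the shift along the tool's x, y, z in mm, then the turn about the tool's z in degrees. In form: [[[dx, dy, dz], twist], ...]. A call has 1 to 12 rows; each row is the pose to reach, as a shift and turn from the pose commanded when the call began, along the tool's axes at that moment; what a row does not reach only later rows make up. A row lasts 1/12 s, in which the tool goes at most 41.7 mm and 7.16 degrees, less where a joint would pass 70% of its speed; a pose out of reach is approached as far as the arm can. A call with a gripper value outside its range is refused whole. "fingers" is the gripper's target within -1 to 1 (fully open at 1, half-way at 0, shut at -1), set as the call begins (left out, the last holds). The fingers move at their own pace and stop on an object; "force" is the grip in N (left out, the last holds). Time passes only in rows, so rows that repeat a pose let the fingers close. It gives the time, the measured TCP pose, the force and the opening at its end, in the units of the state.
- robot.read_state(): the state, without advancing time (a new reading comes with each control period).
- robot.camera(name): name is "side" or "top" or "wrist"; returns the picture (400x640x3 uint8, red, green, blue); there is no depth.
- robot.calibration(name): a dict with "fov_y" (degrees; the focal length in pixels is half the picture's height over the tangent of half this angle, whatever the lens; pixels are square), "cx", "cy" (the principal point, pixels), "cam_to_world" (4x4, takes a point from camera to world coordinates). Camera axes: x right, y down, z forward; pixel columns grow to the right and rows downward; lengths in m; the calibration is good to about 2 mm. A picture is of the moment at which its call begins: read the wrist's pose just before it. calibration takes no time and is no camera call; for the wrist camera it gives the pose at the moment of the call.
- robot.hand_in(): hands the job in, once; it reports no verdict.
The state is a dict: "clock": time; "joint_pos": joint angles; "qvel": joint speeds; "joint_torque": joint torques, N m; "position": TCP position; "tcp_rot": TCP orientation; "contact_force": force on the tool from outside, world axes, zero at the start; "moment": the same for the moment, N m; "opening": finger opening in m.
Only numpy, scipy, OpenCV 4.12 (cv2) and the standard library are available. Lean on these libraries where they do the work, as an engineer would, in place of code of your own. Each camera call takes 0.05 s, during which the arm holds its last target. There are 200 camera calls.

## Working session

There is one attempt and no reset: what is moved stays moved. The work goes in short steps, Python scripts to look and compute and a tool call to move; the robot and the scene stay as the last step left them, time stands still between calls to the robot, and variables do not carry over. Pictures are saved under pics/ and viewed, about 8 in all and at most 12, crops included, and the job is handed in when it is done.

Besides the shell and the picture viewer there is one more tool, called after "Call:" as name(argument=value, ...) on one line, values as JSON. send_rows: Moves the arm, as the interface text tells. Its arguments: {"type":"object","properties":{"plan":{"type":"array","items":{"type":"array"}},"fingers":{"type":"number"},"force":{"type":"number"}},"required":["plan"]}

```bash
mkdir -p pics; cat > h.py <<'E'
import numpy as np, cv2
from plant import robot
def K(n):
    c=robot.calibration(n); f=200/np.tan(np.radians(c["fov_y"])/2); return c,f
def ray(n,u,v,z):
    c,f=K(n); T=np.array(c["cam_to_world"]); d=T[:3,:3]@np.array([(u-c["cx"])/f,(v-c["cy"])/f,1]); return T[:3,3]+d*(z-T[2,3])/d[2]
def proj(n,p):
    c,f=K(n); T=np.array(c["cam_to_world"]); q=T[:3,:3].T@(np.array(p)-T[:3,3]); return f*q[:2]/q[2]+[c["cx"],c["cy"]]
def snap(n,fn,crop=None,s=1):
    im=robot.camera(n)[:,:,::-1]
    if crop: im=im[crop[1]:crop[3],crop[0]:crop[2]]
    cv2.imwrite("pics/"+fn,cv2.resize(im,None,fx=s,fy=s,interpolation=cv2.INTER_CUBIC))
E
python3 - <<'E'
from h import *
a=robot.camera("top"); b=robot.camera("side")
cv2.imwrite("pics/top.png",a[:,:,::-1]); cv2.imwrite("pics/side.png",b[:,:,::-1])
for n in("top","side"):print(robot.calibration(n))
print(robot.read_state(), robot.tip_reach)
E
```

```text
{'fov_y': 55.806431258180446, 'cx': 320.6625195231774, 'cy': 209.30572183521048, 'cam_to_world': array([[-1.70606572e-02, -9.92785629e-01,  1.18682888e-01,
         5.10544081e-01],
       [-9.99850270e-01,  1.72834775e-02,  8.48356485e-04,
         9.87785455e-03],
       [-2.89348916e-03, -1.18650644e-01, -9.92931847e-01,
         8.86050403e-01],
       [ 0.00000000e+00,  0.00000000e+00,  0.00000000e+00,
         1.00000000e+00]])}
{'fov_y': 51.667447011021814, 'cx': 321.9181853171461, 'cy': 199.27754688311347, 'cam_to_world': array([[-0.84688689,  0.40942748, -0.33934013,  0.90188923],
       [ 0.53155648,  0.669988  , -0.51823141,  0.47336824],
       [ 0.01517563, -0.61926183, -0.78503789,  0.81867344],
       [ 0.        ,  0.        ,  0.        ,  1.        ]])}
{'clock': 0.1, 'joint_pos': array([ 1.0875131 ,  0.41792797, -0.01032177,  1.61411768,  0.00470192,
        1.11070945, -0.05300755]), 'qvel': array([-0.00234322, -0.00072739,  0.00025136, -0.00398608, -0.00079664,
        0.00075889,  0.00188446]), 'joint_torque': array([ 1.42218654e-03, -8.65819645e+01,  6.80610426e-01, -4.35632479e+01,
        1.92313723e-02,  5.02542898e-03, -1.44098149e-04]), 'position': array([ 0.26709222, -0.56471827,  0.24471264]), 'tcp_rot': array([[ 9.03982761e-01,  4.27568539e-01, -5.59380751e-04],
       [ 4.27568897e-01, -9.03982220e-01,  9.91634193e-04],
       [-8.16786703e-05, -1.13559403e-03, -9.99999352e-01]]), 'contact_force': array([-0.20918062,  0.12278832,  0.42619248]), 'moment': array([ 0.04456632,  0.01111309, -0.00775223]), 'opening': 0.08549535483295319} 0.014
```

View pics/top.png

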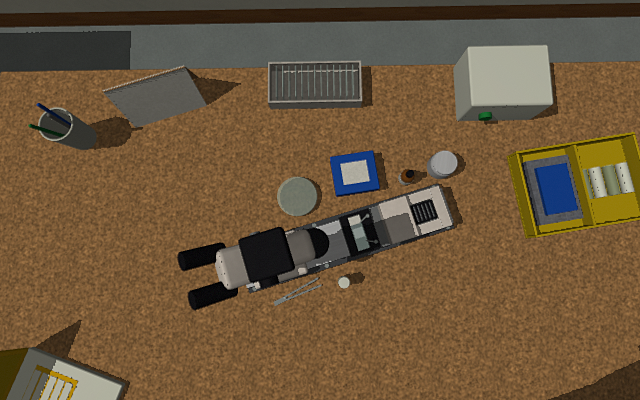

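View pics/side.png

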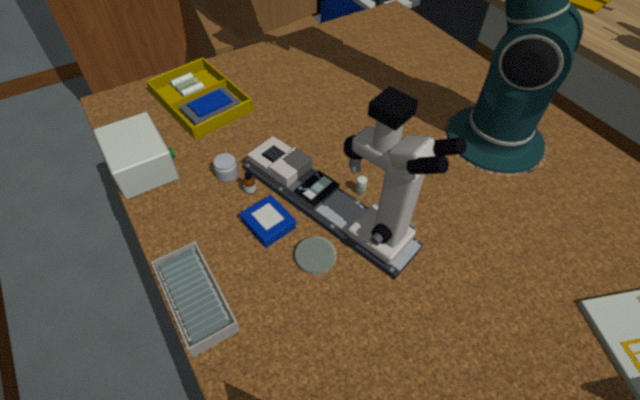

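The top view shows the carriage button near (425,211) and the rail running left to the microscope at about (265,255). In the side view the button is near (273,154). Next I'll enlarge crops of both.

```bash
python3 - <<'E'
import cv2
a=cv2.imread("pics/top.png")[175:275,300:470]; b=cv2.imread("pics/side.png")[125:285,230:430]
cv2.imwrite("pics/tc.png",cv2.resize(a,None,fx=4.7,fy=4.7,interpolation=cv2.INTER_CUBIC))
cv2.imwrite("pics/sc.png",cv2.resize(b,None,fx=3.7,fy=3.7,interpolation=cv2.INTER_CUBIC))
E
```

```text
(no output)
```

View pics/tc.png

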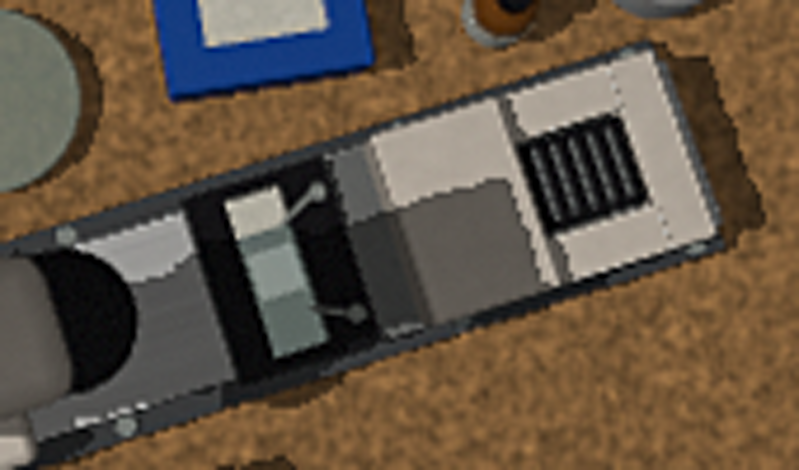

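View pics/sc.png

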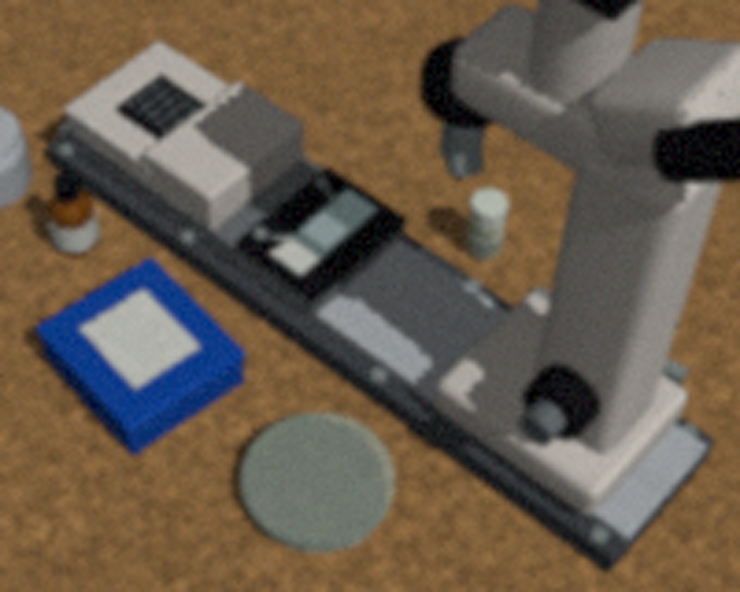

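```bash
python3 - <<'E'
from h import *
t=lambda x,y,z:ray("top",300+x/4.7,175+y/4.7,z)
s=lambda x,y,z:ray("side",230+x/3.7,125+y/3.7,z)
c=[t(*p,.066) for p in[(520,143),(617,113),(650,200),(553,232)]]
print("btn top",np.mean(c,0),[np.linalg.norm(c[i]-c[i-1]) for i in range(4)])
c2=[s(*p,.066) for p in[(120,107),(158,76),(205,103),(165,137)]]
print("btn side",np.mean(c2,0),[np.linalg.norm(c2[i]-c2[i-1]) for i in range(4)])
ang=lambda a,b:np.degrees(np.arctan2(*(b-a)[1::-1]))
print("yaw edges top", ang(c[1],c[0])-90,ang(c[2],c[3])-90,
 ang(t(640,45,.03),t(0,243,.03))-90, ang(t(655,50,.064),t(718,235,.064)))
a,b,d=s(52,148,.03),s(608,553,.03),s(712,440,.03)
print("rail",a,b,d,ang(a,b)-90,np.linalg.norm(b-a),np.linalg.norm(d-b))
print("housing rear", t(655,50,.064),t(718,235,.064))
print("foot front", s(443,380,.05), s(540,292,.05))
print("block", s(213,222,.03),t(499,98,.078),t(560,285,.078))
E
```

```text
btn top [ 0.59965118 -0.21595262  0.066     ] [np.float64(0.043854165465547906), np.float64(0.04773305862654865), np.float64(0.04305671816723966), np.float64(0.04776221201242349)]
btn side [ 0.60213382 -0.21243972  0.066     ] [np.float64(0.04287831144618985), np.float64(0.03864321607496752), np.float64(0.04279809322110484), np.float64(0.041009763819480356)]
yaw edges top 16.192235464963673 17.150023390710587 16.25806611254582 -164.38391734528727
rail [ 0.67307099 -0.24838166  0.03      ] [0.53775316 0.2062758  0.03      ] [0.43593856 0.17910992 0.03      ] 16.57436804336605 0.47436728527095856 0.10537645370924532
housing rear [ 0.65683026 -0.25219513  0.064     ] [ 0.569355   -0.27664513  0.064     ]
foot front [0.55951859 0.06761648 0.05      ] [0.46842045 0.04410076 0.05      ]
block [ 0.61002088 -0.1304229   0.03      ] [ 0.63320832 -0.17481504  0.078     ] [ 0.54684792 -0.19873378  0.078     ]
```

The crops put the button at about (0.600, -0.215), with yaw about 16.3° and travel about 104 mm. I'll close the fingers and travel at height, twisting +9° on the way.

Call:
send_rows(plan=[[[10,-4,0],0.5],[[35,-14,0],1.5],[[70,-28,0],3],[[108,-43,0],4],[[146,-58,0],5],[[184,-73,0],6],[[222,-88,0],7],[[260,-103,0],8],[[298,-118,0],9],[[336,-133,0],9],[[370,-146,0],9],[[390,-154,0],9]], fingers=-1, force=60)

```text
clock: 1.1
position: [0.5564, -0.2549, 0.245]
tcp_rot: [[0.959, 0.285, 0.0], [0.285, -0.959, 0.001], [0.001, -0.001, -1.0]]
contact_force: [0.4, 0.0, 0.1]
opening: 0.0003
```

```bash
cat > d.py <<'E'
from h import *
import sys
Y=np.radians(16.3); d=np.array([-np.sin(Y),np.cos(Y)])
def delta(xy,z):
    s=robot.read_state(); R=s["tcp_rot"]; return np.round(1000*R.T@(np.array([*xy,z])-s["position"]),1)
if __name__=="__main__":
    s=robot.read_state();R=s["tcp_rot"]; print(s["clock"],s["position"],np.degrees(np.arctan2(R[1,0],R[0,0])),s["contact_force"],s["opening"],robot.tip_reach,s["joint_pos"])
E
python3 d.py; python3 -c "
from d import *
print(delta((.599,-.211),.2))"
```

```text
1.1 [ 0.55639121 -0.25490088  0.24501293] 16.534263660377164 [0.3524389  0.02265599 0.09151294] 0.0002528916601182222 0.014 [ 0.49420357  0.39918288 -0.14928248  1.64382537  0.06322304  1.1036065
 -0.95423232]
[ 53.3 -29.9  45.1]
```

Call:
send_rows(plan=[[[15,-8,10],0.2],[[35,-20,25],0.2],[[48,-27,38],0.2],[[53,-30,45],0.2],[[53,-30,45],0.2],[[53,-30,45],0.2]])

```text
clock: 1.6
position: [0.5958, -0.2162, 0.2]
tcp_rot: [[0.961, 0.277, -0.001], [0.277, -0.961, -0.0], [-0.001, -0.0, -1.0]]
contact_force: [-0.1, -0.2, -0.0]
opening: 0.0004
```

```bash
python3 d.py; python3 - <<'E'
from h import *
c=robot.calibration("wrist");np.save("w.npy",c["cam_to_world"]);print(c)
snap("wrist","w1.png",None,1.25)
snap("side","s2.png",(200,20,500,285),2.2)
E
```

```text
1.6 [ 0.59578037 -0.21617806  0.19999414] 16.081105893304056 [-0.09850806 -0.20435323 -0.02176933] 0.0004413129143016623 0.014 [ 0.41510375  0.48172622 -0.15664558  1.62887359  0.08445996  1.03865743
 -1.05709235]
{'fov_y': 62.383737272716466, 'cx': 315.5850641553952, 'cy': 196.98575203798654, 'cam_to_world': array([[ 2.77453475e-01, -9.27890601e-01, -2.49075494e-01,
         6.59533575e-01],
       [-9.60739045e-01, -2.67903213e-01, -7.21689349e-02,
        -1.98765514e-01],
       [ 2.36751153e-04,  2.59320074e-01, -9.65791408e-01,
         3.27938313e-01],
       [ 0.00000000e+00,  0.00000000e+00,  0.00000000e+00,
         1.00000000e+00]])}
```

View pics/w1.png

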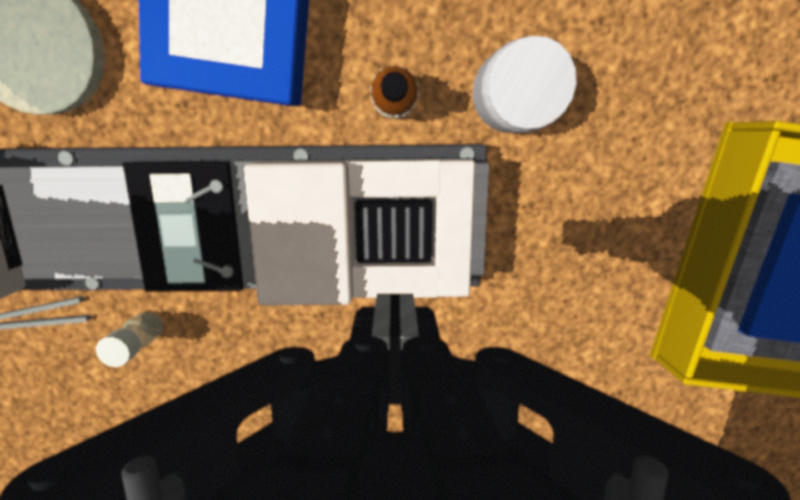

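View pics/s2.png

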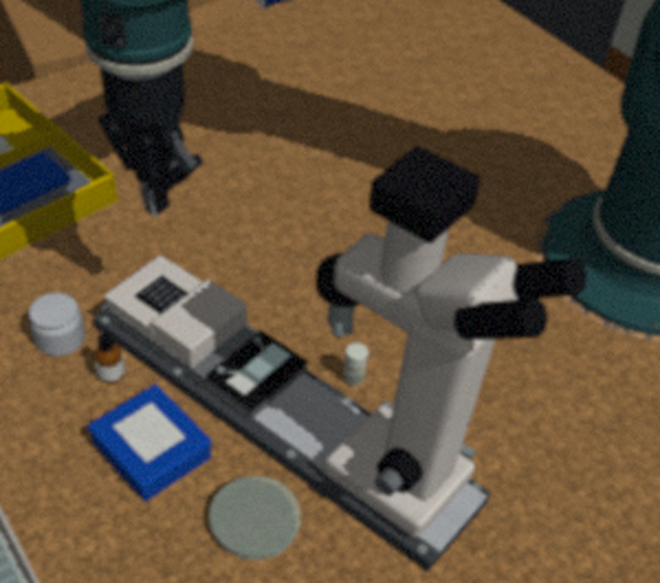

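The wrist view shows the button at x 357–434, y 198–263 in the scaled picture. The fingertips are clear above it, and the rail is almost parallel to the image rows.

```bash
python3 - <<'E'
from d import *
w=lambda x,y,z:ray("wrist",x/1.25,y/1.25,z)
c=[w(*p,.066) for p in[(357,199),(434,198),(434,263),(357,263)]]
b=np.mean(c,0);print(b,[np.linalg.norm(c[i]-c[i-1]) for i in range(4)])
ang=lambda a,b:np.degrees(np.arctan2(*(b-a)[1::-1]))
print(ang(w(487,147,.03),w(0,152,.03))-90, ang(w(472,160,.064),w(350,164,.064))-90,ang(w(468,296,.064),w(378,295.5,.064))-90,ang(c[1],c[0])-90,ang(c[2],c[3])-90)
t=b[:2]+.004*d; print(t,delta(t,.086),delta(t,.074))
E
```

```text
[ 0.60185961 -0.21703656  0.066     ] [np.float64(0.0428478823154815), np.float64(0.04924650800850979), np.float64(0.04350303328526098), np.float64(0.05131992472719546)]
16.613679603708036 17.882583311591375 15.672741925347125 16.779251614057287 16.01975294509225
[ 0.60073695 -0.21319734] [  5.7  -2.2 115. ] [  5.6  -2.2 127. ]
```

Call:
send_rows(plan=[[[3,-1,15],0],[[5,-2,40],0],[[6,-2,70],0],[[6,-2,95],0],[[6,-2,108],0],[[6,-2,113],0],[[6,-2,113],0],[[6,-2,113],0]])

```text
clock: 2.37
position: [0.6021, -0.2123, 0.0887]
tcp_rot: [[0.961, 0.277, 0.001], [0.277, -0.961, -0.001], [0.001, 0.001, -1.0]]
contact_force: [-0.1, 0.0, 0.1]
opening: -0.0001
```

Call:
send_rows(plan=[[[0,0,3],0],[[0,0,5],0],[[0,0,7],0],[[0,0,9],0],[[0,0,10],0],[[0,0,10],0],[[0,0,10],0]])

```text
clock: 2.95
position: [0.6019, -0.2118, 0.0777]
tcp_rot: [[0.961, 0.278, 0.001], [0.278, -0.961, -0.0], [0.001, 0.0, -1.0]]
contact_force: [-0.0, 0.9, 5.7]
opening: 0.0
```

```bash
python3 d.py
```

```text
2.95 [ 0.60191095 -0.21183665  0.07771968] 16.114519918613045 [-0.045815    0.85146884  5.67400164] 1.1914263504188441e-05 0.014 [ 0.39458332  0.63499988 -0.14290525  1.69385576  0.11583391  0.82024598
 -1.08941734]
```

Call:
send_rows(plan=[[[0,0,2],0],[[0,0,4],0],[[0,0,5],0],[[0,0,5],0],[[0,0,5],0]])

```text
clock: 3.37
position: [0.6019, -0.2119, 0.0728]
tcp_rot: [[0.961, 0.277, 0.001], [0.277, -0.961, -0.0], [0.001, 0.0, -1.0]]
contact_force: [-1.4, 0.1, 7.0]
opening: -0.0
```

Call:
send_rows(plan=[[[0,-1,0],0],[[0,-3,0],0],[[0,-6,0],0],[[0,-10,0],0],[[0,-15,0],0],[[0,-20,0],0],[[0,-25,0],0],[[0,-30,0],0],[[0,-35,0],0],[[0,-38,0],0],[[0,-40,0],0],[[0,-40,0],0]])

```text
clock: 4.37
position: [0.5905, -0.1733, 0.0728]
tcp_rot: [[0.961, 0.278, 0.0], [0.278, -0.961, -0.0], [0.0, 0.0, -1.0]]
contact_force: [-3.7, 1.0, 8.0]
opening: 0.0003
```

```bash
python3 d.py; python3 - <<'E'
from h import *
snap("side","s3.png",(220,60,440,280),2.7)
E
```

```text
4.3667 [ 0.59049346 -0.17326954  0.07278169] 16.125975684201116 [-3.66791464  1.01859854  8.02985505] 0.0002644851484414275 0.014 [ 0.3446962   0.60956041 -0.14588383  1.75626416  0.1186113   0.78401634
 -1.14869692]
```

View pics/s3.png

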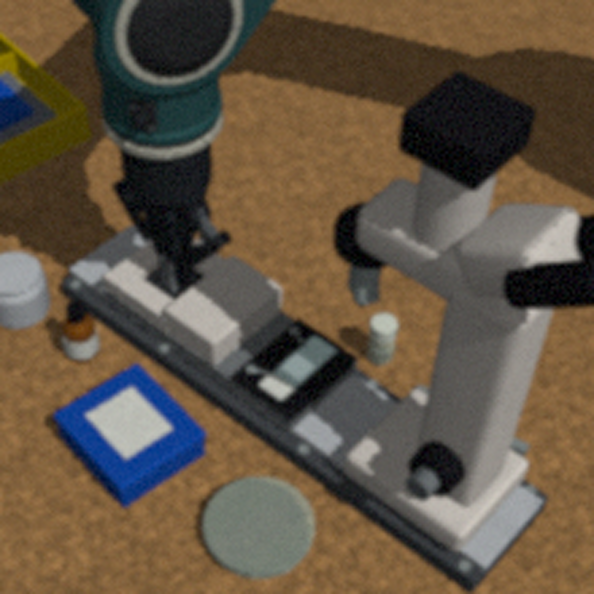

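The side view shows the carriage advancing with the finger on the button and nothing else disturbed. There's a small sideways load, so I'll correct for it and continue.

Call:
send_rows(plan=[[[-0.5,-2,0],0],[[-1,-5,0],0],[[-1,-10,0],0],[[-1,-15,0],0],[[-1,-20,0],0],[[-1,-25,0],0],[[-1,-30,0],0],[[-1,-35,0],0],[[-1,-40,0],0],[[-1,-43,0],0],[[-1,-45,0],0],[[-1,-45,0],0]])

```text
clock: 5.42
position: [0.5775, -0.1301, 0.0729]
tcp_rot: [[0.961, 0.278, 0.001], [0.278, -0.961, -0.0], [0.001, 0.001, -1.0]]
contact_force: [-0.5, 1.5, 7.9]
opening: -0.0001
```

Call:
send_rows(plan=[[[0,-1,0],0],[[0,-3,0],0],[[0,-5,0],0],[[0,-7,0],0],[[0,-9,0],0],[[0,-10,0],0],[[0,-10,0],0]])

```text
clock: 6.0
position: [0.5747, -0.1208, 0.0729]
tcp_rot: [[0.961, 0.278, 0.001], [0.278, -0.961, -0.0], [0.001, 0.001, -1.0]]
contact_force: [-1.3, 0.0, 7.0]
opening: 0.0003
```

Call:
send_rows(plan=[[[0,-1,0],0],[[0,-2,0],0],[[0,-3,0],0],[[0,-4,0],0],[[0,-5,0],0],[[0,-6,0],0],[[0,-7,0],0],[[0,-8,0],0]])

```text
clock: 6.67
position: [0.5729, -0.1141, 0.0731]
tcp_rot: [[0.961, 0.277, 0.002], [0.277, -0.961, -0.001], [0.002, 0.002, -1.0]]
contact_force: [1.2, -5.5, 6.9]
opening: -0.0003
```

```bash
python3 d.py; python3 - <<'E'
from h import *
snap("side","s4.png",(250,120,410,280),3.7)
E
```

```text
6.6667 [ 0.57288776 -0.1141179   0.0730786 ] 16.071802318725148 [ 1.16206597 -5.49391409  6.93950224] -0.0003110842396676837 0.014 [ 0.26143385  0.56457896 -0.15203298  1.839163    0.12137055  0.74451083
 -1.24685713]
```

View pics/s4.png

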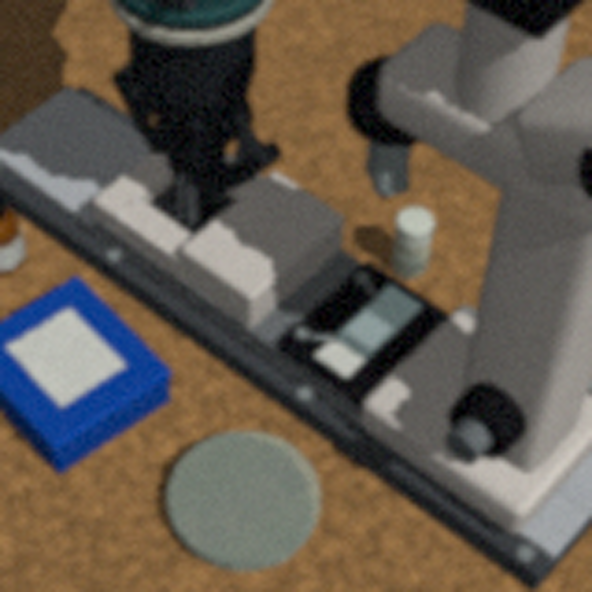

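The carriage front looks against the foot at about (365,400) in the crop, with 5.5 N of resistance. I'll push on to confirm it's the stop.

Call:
send_rows(plan=[[[0,-1,0],0],[[0,-2,0],0],[[0,-3,0],0],[[0,-4,0],0],[[0,-4,0],0],[[0,-4,0],0]])

```text
clock: 7.22
position: [0.5718, -0.1101, 0.0731]
tcp_rot: [[0.961, 0.277, 0.002], [0.277, -0.961, -0.001], [0.002, 0.002, -1.0]]
contact_force: [1.2, -4.8, 7.5]
opening: 0.0002
```

Call:
send_rows(plan=[[[0,-1,0],0],[[0,-2,0],0],[[0,-3,0],0],[[0,-4,0],0],[[0,-5,0],0],[[0,-5,0],0],[[0,-5,0],0]])

```text
clock: 7.8
position: [0.5704, -0.1053, 0.0731]
tcp_rot: [[0.961, 0.277, 0.002], [0.277, -0.961, -0.001], [0.002, 0.002, -1.0]]
contact_force: [0.9, -4.4, 7.5]
opening: 0.0002
```

```bash
python3 d.py; python3 - <<'E'
from h import *
im=robot.camera("top")[:,:,::-1][185:275,230:400];cv2.imwrite("pics/t5.png",cv2.resize(im,None,fx=4.7,fy=4.7,interpolation=3))
im=robot.camera("side")[:,:,::-1][190:260,310:410];cv2.imwrite("pics/s5.png",cv2.resize(im,None,fx=7,fy=7,interpolation=3))
E
```

```text
7.8 [ 0.57038919 -0.10530911  0.07307882] 16.080509911529212 [ 0.88662588 -4.37886793  7.46680877] 0.00017711783008893 0.014 [ 0.24853736  0.55894591 -0.15327493  1.8496148   0.12164148  0.73983703
 -1.26170354]
```

View pics/s5.png

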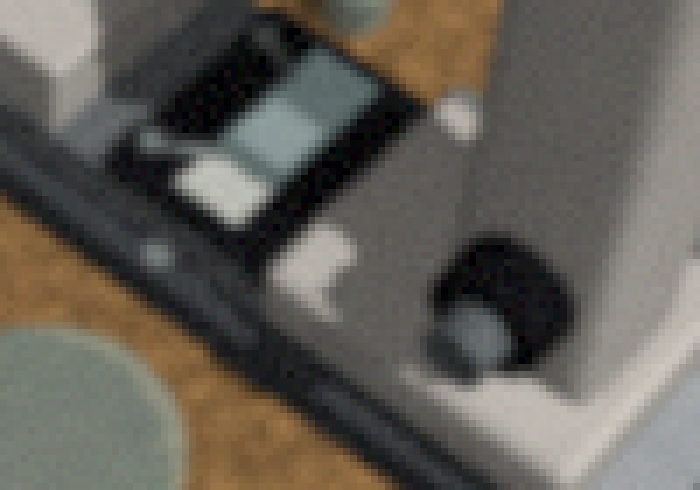

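The crop shows the carriage's black front flush with the foot at about (265,270), and the fingertip now slides on the button. I'll push until it meets the thrust block, to be sure.

Call:
send_rows(plan=[[[0,-1,0],0],[[0,-2,0],0],[[0,-3,0],0],[[0,-4,0],0],[[0,-5,0],0],[[0,-5,0],0],[[0,-5,0],0]])

```text
clock: 8.48
position: [0.5699, -0.1038, 0.0732]
tcp_rot: [[0.962, 0.274, 0.004], [0.274, -0.962, -0.004], [0.003, 0.005, -1.0]]
contact_force: [9.4, -22.1, -0.4]
opening: -0.0002
```

The push force jumped to about 24 N at the thrust block with no movement, so the carriage is firmly home. I'll ease the push slightly and lift straight up while it's still lightly loaded, so the carriage isn't dragged back.

Call:
send_rows(plan=[[[0,1,0],0],[[0,2,0],0],[[0,2,0],0],[[0,2,-3],0],[[0,2,-6],0],[[0,2,-9],0],[[0,2,-12],0],[[0,3,-14],0],[[0,6,-18],0],[[0,8,-25],0],[[0,10,-35],0],[[0,10,-45],0]])

```text
clock: 9.48
position: [0.571, -0.1097, 0.1183]
tcp_rot: [[0.961, 0.277, -0.0], [0.277, -0.961, 0.0], [-0.0, -0.0, -1.0]]
contact_force: [-0.2, -0.3, 0.3]
opening: 0.0002
```

Call:
send_rows(plan=[[[0,15,-15],0],[[0,40,-35],0],[[0,70,-60],0],[[0,100,-80],0],[[0,130,-95],0],[[0,145,-100],0],[[0,150,-100],0],[[0,150,-100],0],[[0,150,-100],0]])

```text
clock: 10.23
position: [0.6123, -0.2521, 0.217]
tcp_rot: [[0.96, 0.278, -0.001], [0.278, -0.96, 0.001], [-0.0, -0.001, -1.0]]
contact_force: [0.2, 1.7, 0.6]
opening: -0.0001
```

```bash
python3 d.py; python3 - <<'E'
from h import *
im=robot.camera("top")[:,:,::-1][150:275,240:460];a=cv2.resize(im,None,fx=3.2,fy=3.2,interpolation=3)
im=robot.camera("side")[:,:,::-1][130:260,250:450];b=cv2.resize(im,(a.shape[1]//2,a.shape[0]//2*1),interpolation=3)
im=robot.camera("wrist")[:,:,::-1];c=cv2.resize(im,(a.shape[1]-b.shape[1],b.shape[0]),interpolation=3)
cv2.imwrite("pics/f.png",np.vstack([a,np.hstack([b,c])]))
E
```

```text
10.2333 [ 0.61230271 -0.25214748  0.21698754] 16.157572308540555 [0.15089809 1.72093208 0.56950028] -6.459133893473427e-05 0.014 [ 0.44061262  0.5135051  -0.13569576  1.53600368  0.07395005  1.09805717
 -1.00033181]
```

View pics/f.png

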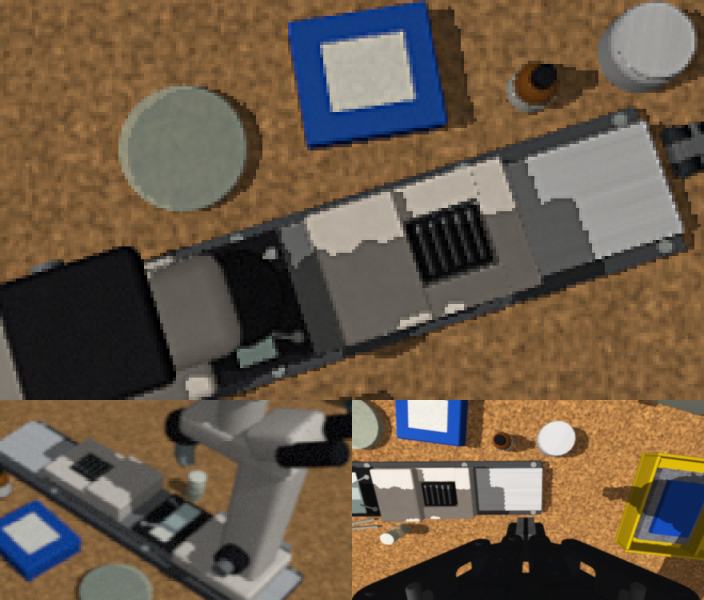

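The carriage stands against the foot, the button is up (near (450,240)), the bystanders haven't moved, and the arm is clear.

```bash
python3 - <<'E'
from d import *
t=lambda x,y:ray("top",240+x/3.2,150+y/3.2,.066)
b=np.mean([t(*p) for p in[(405,222),(477,202),(495,258),(420,282)]],0)
print(b,(b[:2]-[.5997,-.216])@d, robot.read_state()["contact_force"])
print(robot.hand_in())
E
```

```text
[ 0.57131332 -0.11870641  0.066     ] 0.10135009739265238 [-0.68304474  0.38905088 -0.24257427]
the job is handed in; nothing more can be done
None
```

I pressed the lock button about 7 mm with the closed fingertips and held it down while pushing the carriage along the rail to the end stop. Then I lifted straight up so the button could spring back, moved clear, and handed the job in at about 10.4 s. No verdict was reported.

- **Carriage home:** at the end of the push the fingertips pressed the thrust block with about 24 N and the carriage did not move. The final pictures show its front at the microscope's foot. I measured about 101 mm of travel in the top view, against a rough first estimate of 104 mm. That 3 mm difference is within what I can read off the pictures. I did not measure the remaining gap to the stop directly.
- **Button:** during that last push the vertical force reading fell to about 0 N, probably because friction on the block offset it. The fingertip height did not change, so the button stayed down. In the final pictures it looks up again, but I had no direct reading of its height.
- **Surroundings:** the bottles, boxes and other items look unmoved in the final views. The arm is clear, with only sensor noise (under 1 N) on the tool.

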